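# Side-load check of a control module's connector

## Task

Push the block plug straight down, fully home, into the socket of the control module on the test stand. With it plugged in, draw the module's sprung carriage out towards the robot until its pointer stands in the gap of the index clip, hold it there for two seconds, then ease it slowly back to rest without letting it snap back, and let go, leaving the plug fully seated. Leave the other things on the bench where they are.

Things in the scene. Friction and masses are not known exactly. Their poses are not given: they have to be found in the camera images.
- plug: Grey plastic block plug, loose, 0.16 kg, 86 mm tall, standing on its tongue. Origin: centre of the tongue's underside; z up. Tongue 30 (x) x 56 (y) mm, 28 long, foot stepped in; body 44 (x) x 80 (y) mm, 28 to 50 mm above the origin; on top a grip rib 20 (x) x 64 (y) mm, 50 to 86 mm above the origin: pinch it across its 20 mm. Fits the socket either way round.
- socket (a point): Centre of the mouth of the rectangular hole in the black module's top (85 x 110 mm), 81 mm above the table. Hole 32 (x) x 58 (y) mm, 31 deep, chamfered. Fully home, the plug's body rests on the module and the plug's origin is 28 mm below this point. z up; the carriage draws out along -x, roughly towards the robot; y along the hole's long side. Moves with the carriage.
- carriage (a joint): Draw of the sprung carriage that bears the module (m): 0 at rest on its stop, grows along the socket's -x, at most 0.075. The spring pulls back with 4.5 N at rest plus 150 N per metre; it does not stay out by itself. Draw it by the plug, once plugged in.
- pointer (a point): Tip of the carriage's steel pointer, 3 mm wide, 80 mm to the socket's +y side, 54 mm above the table; moves with the carriage. Axes as the socket.
- index: Dark steel index clip, fixed on the stand's rule at the socket's +y side: two teeth with a 12 mm gap, facing the pointer; 32 mm long in x, 6 mm thick. Origin: its underside, mid-gap in x, 50 mm above the table; axes parallel to the socket's. The pointer stands in the gap when both have the same x along these axes, 30 to 55 mm of draw, different each time.
- round_plug: Round plug of the same grey plastic, 86 mm tall, 58 mm across: not for this module; leave alone. Origin: centre of its underside.
- spare_module: Black control module 150 x 130 x 44 mm lying loose on the bench, leave alone. Origin: centre of its underside.
- scanner: Grey and orange hand scanner lying on the bench, about 190 mm long, 50 mm high, leave alone.
- driver: Screwdriver 170 mm long lying on the bench, leave alone.
- swab_jar: White jar, 54 mm across, 75 mm tall, leave alone. Origin: centre of its underside.
- gauge_block: Steel block 50 x 90 x 30 mm, leave alone. Origin: centre of its underside.
There are look-alikes about, which are no part of the job. What is shaped like the plug but blue or purple is not meant.

How it is judged:
By the outcome, as a careful person would: the job done as asked, in the order asked, and still so for the second after the job is handed in, with the robot touching nothing.
It also fails if it takes over 54 s, if anything falls off the work surface, if the arm or the gripper's body presses on something with over 40 N, if the wrist force passes 120 N, or if a joint passes its speed limit or range.

## Robot

A 6-joint arm with a two-finger parallel gripper is mounted at the origin on the work surface. World frame = base frame: x ahead of the robot, y to its left, z up, the work surface at z = 0. Lengths are in m, angles in rad, forces in N, time in s.
With the tool pointing down it reaches from about 0.35 to 0.725 m from the base axis. Payload 6 kg.
Tool frame: the origin (TCP) lies at the very end of the fingers, on their centre line; the grasp point (between the pads) lies 19 mm behind it; z points along the fingers, y is the line along which they close (so a half turn about z gives the same grasp; the last joint's range is limited). The gripper opens to 85 mm and grips with 20 to 120 N. Pads are 22 mm wide; open, the fingers measure 114 mm over their backs; the gripper's body (76 mm by 85 mm) begins 54 mm behind the grasp point. The pads swing forward as they close: fully open they stand 13 mm farther back than shut.
Start: joints at [1.481, 0.04, 0.085, 0, -1.615, -0.334], TCP at [0.247, 0.547, 0.231] pointing down, gripper open.
Joint ranges: [-2.56, 2.56], [-1.29, 2.01], [-1.08, 1.49], [-3.29, 1.98], [-2.81, -0.18], [-2.99, 2.99]. Speed limits (rad/s): [2.57, 2.57, 3.01, 3.14, 3.14, 3.14].

## Interface

Orientations are given as a unit quaternion [w, x, y, z].
In Python, from cell import env gives the robot as it stands. The module is installed in compiled form; this text tells all that it offers.
- The arm moves only by the tool play_rows, never from a script. Its argument "increments" is one flat list of numbers, 4 for each row, row after row: the shift along the tool's x, y, z in units of 10 cm (1.0 is 10 cm), then the turn about the tool's z in units of 1.5 rad (1.0 is 1.5 rad). In form: [dx, dy, dz, yaw, dx, dy, dz, yaw, ...]. A call has 1 to 20 rows; each row shifts and turns the commanded pose from where the row before left it, along the tool's axes as they then stand; what a row does not reach is not made up. A row lasts 1/8 s, in which the tool goes at most 62.5 mm and 10.7 degrees, less where a joint would pass 70% of its speed; a pose out of reach is approached as far as the arm can. A call with a number of a shift or a turn outside -1 to 1 is refused whole. A call with a gripper value outside its range is refused whole. "grip" is the closure, from -1 (fully open) to 1 (shut), set as the call begins (left out, the last holds). The fingers move at their own pace and stop on an object; "grip_force" is the grip in N (left out, the last holds). Time passes only in rows, so rows that do not move let the fingers close. It gives the time, the measured TCP pose, the force, the opening and the grip force at its end, in the units of the state.
- env.get_obs(): the state, without advancing time (a new reading comes with each control period).
- env.get_image(name): name is "side" or "top" or "wrist"; returns a dict with "pixels" (384x512x3 uint8, blue, green, red), "fx", "fy", "cx", "cy" (pixels), "k1" (the pictures are not rectified: a ray, as slopes to the right and down, at radius r is drawn at 1 + k1 r^2 times it, then the intrinsics apply), "rvec" (rotation vector, rad) and "tvec" (3), from world to camera coordinates, as OpenCV has them. Camera axes: x right, y down, z forward; pixel columns grow to the right and rows downward; lengths in m; the calibration is good to about 2 mm. A picture is of the moment at which its call begins. There is no depth.
- env.close_job(): hands the job in; it is judged then, once.
Trained networks look in a picture, given as the dict that the camera call returned (one of the last four; its "shot" number tells which), for a name from the list of things; names that differ only in an ending like _2 or _b are one class to them, and where a whole thing is asked for, a point or a joint stands for the part that bears it (a point fixed in the world has none). Each returns a list of dicts, best first, with "conf" (0 to 1); they miss things now and then, are a little off and sometimes report something else, mostly with a low value. They report only what shows in the picture. A call takes as long as a camera call. They do not tell look-alikes from the thing itself.
- env.trace(query, picture): "pixels" (384x512 bool, what is visible of it) and "bbox" ([centre column, centre row, width, height] in pixels, round what is visible of it).
The state is a dict: "t": time; "qpos": joint angles; "dq": joint speeds; "tau": joint torques, N m; "tcp_pos": TCP position; "eef_rot": TCP orientation; "force": force on the tool from outside, world axes, zero at the start; "moment": the same for the moment, N m; "grip_width": opening from 0.0 (shut) to 1.0 (fully open); "grasp_force": force on a finger pad.
Only numpy, scipy, OpenCV 4.12 (cv2) and the standard library are available. Lean on these libraries where they do the work, as an engineer would, in place of code of your own. Each camera call takes 0.05 s, during which the arm holds its last target. There are 200 camera calls.

## Working session

There is one attempt and no reset: what is moved stays moved. The work goes in short steps, Python scripts to look and compute and a tool call to move; the robot and the scene stay as the last step left them, time stands still between calls to the robot, and variables do not carry over. Pictures are saved under pics/ and viewed, at most 10 in all, crops included, and the job is handed in when it is done.

Besides the shell and the picture viewer there is one more tool, called after "Call:" as name(argument=value, ...) on one line, values as JSON. play_rows: Moves the arm, as the interface text tells. Its arguments: {"type":"object","properties":{"increments":{"type":"array"},"grip":{"type":"number"},"grip_force":{"type":"number"}},"required":["increments"]}

```bash
mkdir -p pics; cat > h.py <<'E'
import numpy as np, cv2
from cell import env
def parts(p):
    K=np.array([[p["fx"],0,p["cx"]],[0,p["fy"],p["cy"]],[0,0,1.]]); R=cv2.Rodrigues(np.array(p["rvec"],float))[0]
    return K,R,np.array(p["tvec"],float).ravel(),np.array([p["k1"],0,0,0.])
def ray(p,uv):
    K,R,t,d=parts(p); x=cv2.undistortPoints(np.array([[uv]],float),K,d)[0,0]
    v=R.T@np.array([x[0],x[1],1.]); return -R.T@t, v/np.linalg.norm(v)
def onz(p,uv,z):
    o,v=ray(p,uv); return o+v*(z-o[2])/v[2]
def proj(p,X):
    K,R,t,d=parts(p); return cv2.projectPoints(np.array(X,float).reshape(-1,1,3),np.array(p["rvec"],float),t,K,d)[0][:,0]
def tri(obs):
    A=np.zeros((3,3));b=np.zeros(3);L=[ray(p,u) for p,u in obs]
    for o,v in L: M=np.eye(3)-np.outer(v,v);A+=M;b+=M@o
    X=np.linalg.solve(A,b); return X,[np.linalg.norm((np.eye(3)-np.outer(v,v))@(X-o))*1e3 for o,v in L]
E
python3 - <<'E'
from h import *
np.set_printoptions(precision=4,suppress=True)
P={n:env.get_image(n) for n in("side","top","wrist")}
cv2.imwrite("pics/a.png",cv2.resize(np.vstack([P["side"]["pixels"],P["top"]["pixels"]]),None,fx=.78,fy=.78))
cv2.imwrite("pics/top.png",cv2.resize(P["top"]["pixels"],(800,600)))
cv2.imwrite("pics/side.png",cv2.resize(P["side"]["pixels"],(800,600)))
for n,p in P.items():
    print(n,p["fx"],p["k1"],ray(p,(256,192)))
    for q in("plug","socket","pointer","index","round_plug","carriage"):
        print(q,[(round(d["conf"],2),np.round(d["bbox"]).tolist()) for d in env.trace(q,p)])
print(env.get_obs())
E
```

```text
side 349.0094422043311 -0.09544258875769954 (array([ 0.0363, -0.631 ,  0.9249]), array([ 0.4091,  0.4966, -0.7655]))
plug [(0.85, [296.0, 194.0, 27.0, 25.0]), (0.59, [332.0, 210.0, 25.0, 25.0]), (0.59, [258.0, 197.0, 25.0, 26.0])]
socket [(0.9, [259.0, 148.0, 43.0, 38.0])]
pointer [(0.57, [256.0, 151.0, 48.0, 43.0])]
index [(0.45, [234.0, 140.0, 7.0, 8.0])]
round_plug [(0.76, [276.0, 224.0, 18.0, 21.0])]
carriage [(0.59, [256.0, 150.0, 45.0, 38.0])]
top 395.80678333436765 -0.10149249153824591 (array([ 0.2653, -0.0522,  1.2568]), array([ 0.1956,  0.    , -0.9807]))
plug [(0.74, [287.0, 160.0, 24.0, 26.0]), (0.69, [325.0, 152.0, 30.0, 23.0]), (0.61, [264.0, 195.0, 22.0, 26.0])]
socket [(0.9, [206.0, 148.0, 44.0, 58.0])]
pointer [(0.63, [207.0, 146.0, 38.0, 52.0])]
index [(0.55, [181.0, 166.0, 10.0, 7.0])]
round_plug [(0.53, [300.0, 199.0, 14.0, 21.0])]
carriage [(0.8, [208.0, 148.0, 45.0, 53.0])]
wrist 274.38504622585316 -0.05498573086481981 (array([0.3073, 0.5199, 0.372 ]), array([-0.2285,  0.1024, -0.9681]))
plug []
socket []
pointer []
index []
round_plug []
carriage []
{'t': 1.05, 'qpos': array([ 1.4807,  0.0402,  0.0848,  0.    , -1.6155, -0.3337]), 'dq': array([-0.0009,  0.0007,  0.0006,  0.0008,  0.0007, -0.0004]), 'tau': array([  0.0003, -36.7945,  34.7444,   6.933 ,  -0.0009,   0.    ]), 'tcp_pos': array([0.2467, 0.5469, 0.2313]), 'eef_rot': array([ 0.    ,  0.9776, -0.2103,  0.    ]), 'force': array([ 0.3254, -0.2234,  0.0724]), 'moment': array([ 0.0152, -0.0117, -0.0056]), 'grasp_force': 0.0, 'grip_width': 1.0000125223484253}
```

View pics/top.png

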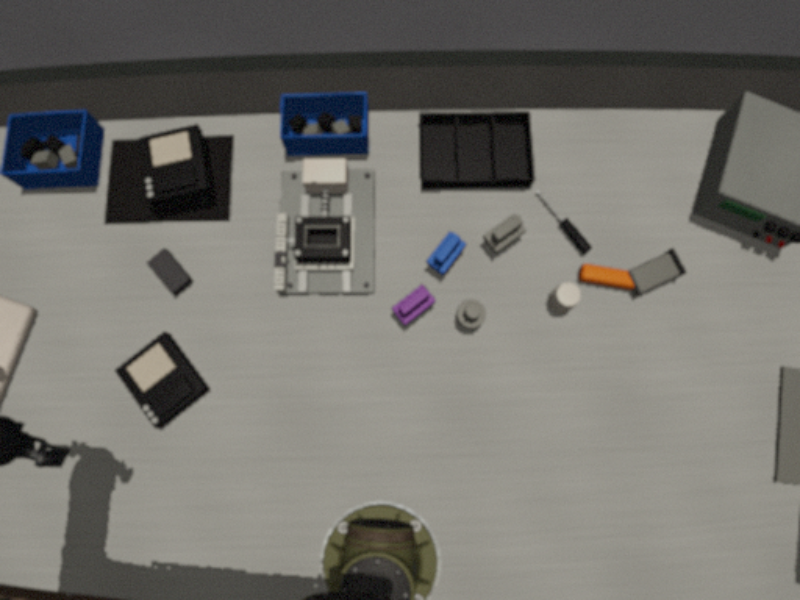

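View pics/side.png

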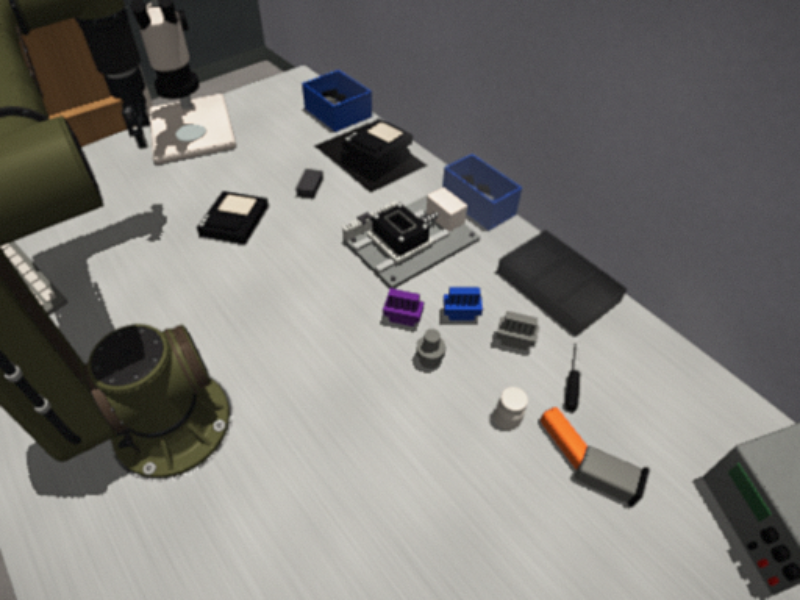

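The top view (800 px scale) shows four things that could be taken for the plug:
- purple at (413,306)
- blue at (446,253)
- round grey at (470,315)
- grey block at (504,234), which is (516,330) in the side view

The grey block matches the description, so I choose it. The module's socket is at (323,237) and the index clip at (281,259).

```bash
cat >> h.py <<'E'
from scipy.spatial.transform import Rotation as Rn
def Rt(o=None):
    q=(o or env.get_obs())["eef_rot"]; return Rn.from_quat([q[1],q[2],q[3],q[0]]).as_matrix()
def go(target,ang=None):
    """total tool-frame shift (units) in present axes, and yaw (units) to get tool x to world angle ang (mod pi if sym)"""
    o=env.get_obs();R=Rt(o);d=R.T@(np.array(target)-o["tcp_pos"])/0.1
    a=np.arctan2(R[1,0],R[0,0]); y=None if ang is None else -((ang-a+np.pi/2)%np.pi-np.pi/2)/1.5
    return d,np.degrees(a),y
E
python3 - <<'E'
from h import *
np.set_printoptions(precision=4,suppress=True)
P={n:env.get_image(n) for n in("side","top")}
def c(q,n,near):
    l=[d for d in env.trace(q,P[n]) if np.hypot(d["bbox"][0]-near[0],d["bbox"][1]-near[1])<15]
    d=l[0]; return d
for q,a,b in(("plug",(332,210),(325,152)),("socket",(259,148),(206,148)),("index",(234,140),(181,166))):
    try:
        s,t=c(q,"side",a),c(q,"top",b)
        print(q,tri([(P["side"],s["bbox"][:2]),(P["top"],t["bbox"][:2])]))
        m=t["pixels"]; ys,xs=np.nonzero(m); print(len(xs),cv2.minAreaRect(np.stack([xs,ys],1).astype(np.float32)))
    except IndexError: print(q,"miss")
# plug top: crop
crop=P["top"]["pixels"][120:190,270:355]; crop2=P["side"]["pixels"][175:245,290:375]; 
cv2.imwrite("pics/crop.png",cv2.resize(np.hstack([crop,crop2]),None,fx=4.5,fy=4.5,interpolation=cv2.INTER_CUBIC))
# rail/module axis from top picture corners of stand plate
for uv in ((239.5,188),(174,188),(240,109),(179,109)): print(onz(P["top"],uv,0.015))
E
```

```text
plug (array([ 0.6414, -0.2713,  0.0567]), [np.float64(5.096248810998142), np.float64(5.096248810998286)])
371 ((323.2307434082031, 149.34616088867188), (14.699554443359375, 27.180307388305664), 56.30992889404297)
socket (array([0.6597, 0.1088, 0.0278]), [np.float64(0.3280139412335711), np.float64(0.328013941233597)])
1357 ((206.0, 146.5), (51.0, 40.0), 90.0)
index (array([0.5982, 0.1815, 0.0504]), [np.float64(0.07484405922622245), np.float64(0.07484405922633464)])
51 ((178.5, 166.5), (9.0, 5.0), 90.0)
[0.5274 0.0004 0.015 ]
[0.5325 0.2111 0.015 ]
[ 0.7981 -0.005   0.015 ]
[0.8039 0.2003 0.015 ]
```

View pics/crop.png

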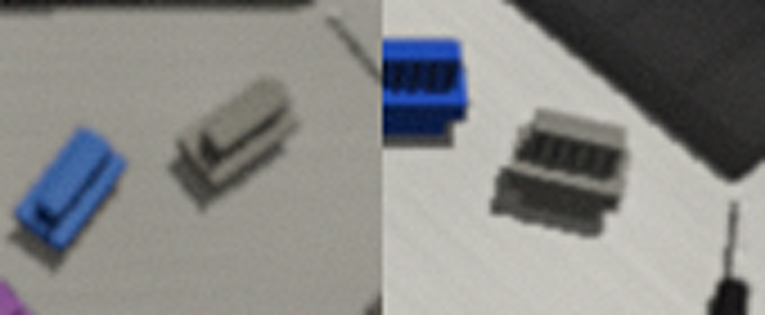

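The close crop shows the grey block plug with its stepped tongue and ribbed grip. The top-view rib runs from about (205,155) to (275,90) in the crop. I'm moving the wrist above it.

Call:
play_rows(increments=[0.4,0.34,0,0,0.4,0.34,0,0,0.4,0.34,0,0,0.4,0.34,0,0,0.4,0.34,0,0,0.4,0.34,0,0,0.4,0.34,0,0,0.4,0.34,0,0,0.4,0.34,0,0,0.4,0.34,0,0,0.4,0.34,0,0,0.4,0.34,0,0,0.4,0.34,0,0,0.4,0.34,0,0,0.4,0.34,0,0,0.4,0.34,0,0,0.4,0.34,0,0,0,0,0,0.1,0,0,0,0.1,0,0,0,0.1])

```text
t: 3.95
tcp_pos: [0.6289, -0.2599, 0.231]
eef_rot: [0.0, 0.905, -0.426, -0.0]
force: [-0.1, -0.4, -0.5]
grip_width: 0.999
grasp_force: 0.0
```

```bash
cat > plug.py <<'E'
from h import *
np.set_printoptions(precision=4,suppress=True)
o=env.get_obs();p=env.get_image("wrist"); print(o["t"],o["tcp_pos"],go(o["tcp_pos"])[1])
import sys
cv2.imwrite("pics/w%s.png"%sys.argv[1],cv2.resize(p["pixels"],(800,600)))
np.savez("w%s.npz"%sys.argv[1],**p)
for d in env.trace("plug",p):
    ys,xs=np.nonzero(d["pixels"]); print(d["conf"],np.round(d["bbox"]),onz(p,d["bbox"][:2],.06), cv2.minAreaRect(np.stack([xs,ys],1).astype(np.float32)))
E
python3 plug.py 1
```

```text
3.95 [ 0.6289 -0.2599  0.231 ] -50.69346417019904
0.97 [251. 164.  40.  68.] [ 0.6448 -0.2698  0.06  ] ((250.64627075195312, 163.67169189453125), (37.918861389160156, 68.86000061035156), 4.573921203613281)
0.92 [214. 257.  44.  70.] [ 0.6061 -0.149   0.06  ] ((216.4979248046875, 255.13516235351562), (70.26712036132812, 36.84196090698242), 74.93151092529297)
0.59 [245. 308.  28.  26.] [ 0.5284 -0.1153  0.06  ] ((245.0, 307.5), (25.0, 30.0), 90.0)
```

View pics/w1.png

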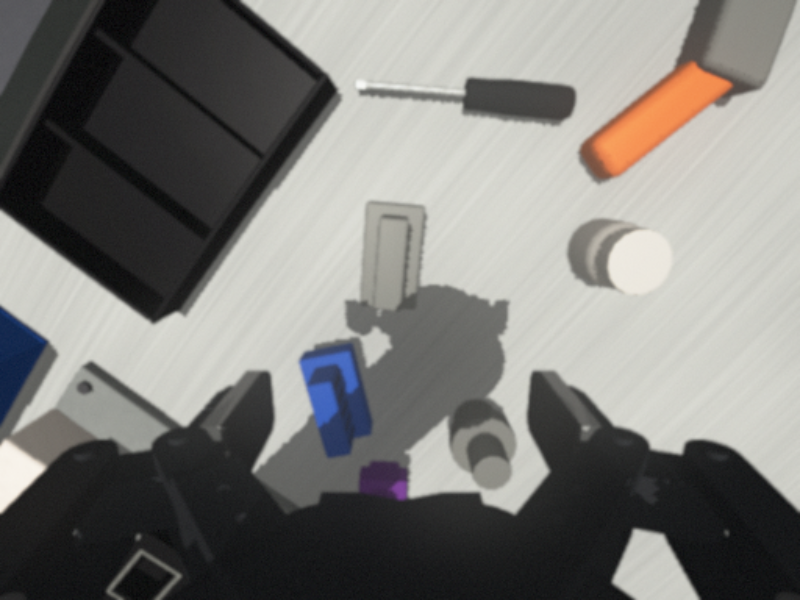

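The wrist view shows the grey plug at (395,258), with its rib spanning about (373..410, 215..308). Blue is at (335,400), round at (490,450) and purple at (385,480). I'll go closer for a second view.

Call:
play_rows(increments=[0.09,-0.04,-0.0,0.05,0.09,-0.04,0.3,0,0,0,0.3,0,0,0,0,0])

```text
t: 4.55
tcp_pos: [0.645, -0.2684, 0.1679]
eef_rot: [0.001, 0.89, -0.456, -0.003]
force: [-1.1, 0.4, 0.7]
grip_width: 1.001
grasp_force: 0.0
```

```bash
python3 plug.py 2
```

```text
4.55 [ 0.645  -0.2684  0.1679] -54.23528294125677
0.82 [256. 192.  44.  86.] [ 0.6457 -0.2696  0.06  ] ((256.5, 191.0), (88.0, 45.0), 90.0)
0.63 [219. 286.  58.  60.] [ 0.6175 -0.1646  0.06  ] ((219.2525634765625, 290.353271484375), (69.65325164794922, 45.329471588134766), 70.14479064941406)
```

View pics/w2.png

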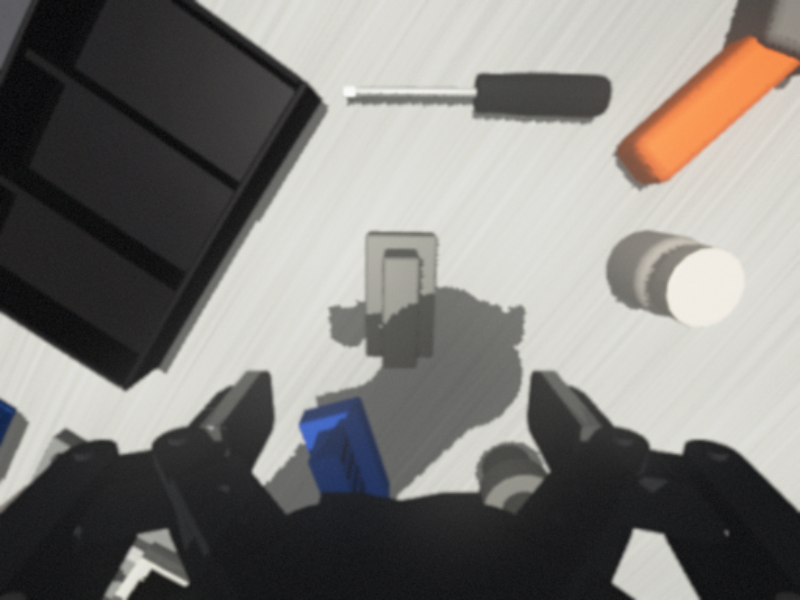

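The plug is now upright in the picture and aligned. The rib top runs from (384,257) to (418,367), and the body's top edge is at row 233. Now I triangulate.

```bash
python3 - <<'E'
from h import *
np.set_printoptions(precision=4,suppress=True)
a,b=[dict(np.load(f"w{i}.npz")) for i in(1,2)]; s=.64
f=lambda c:[(x*s,y*s) for x,y in c]
A=f([(381,216),(410,218),(373,305),(402,308)]);B=f([(384,257),(419,257),(383,367),(417,367)])
for u,v in zip(A,B): print(tri([(a,u),(b,v)]))
c=np.mean([onz(b,v,.086) for v in B],0); c1=np.mean([onz(a,v,.086) for v in A],0); print(c1,c)
w=[onz(b,v,.086) for v in B]; d=w[0]+w[1]-w[2]-w[3]; ang=np.arctan2(d[1],d[0]); print(np.degrees(ang),np.linalg.norm(d)/2,np.linalg.norm(w[0]-w[1]))
print(go([*c[:2],.054],ang))
E
```

```text
(array([ 0.6703, -0.2896,  0.0902]), [np.float64(0.2267226603344111), np.float64(0.22672266033444294)])
(array([ 0.6551, -0.3002,  0.0877]), [np.float64(0.623340152201533), np.float64(0.6233401522016786)])
(array([ 0.6375, -0.2419,  0.0979]), [np.float64(0.2230597200514352), np.float64(0.22305972005157837)])
(array([ 0.6208, -0.2511,  0.0924]), [np.float64(0.32618942879008384), np.float64(0.3261894287899544)])
[ 0.6451 -0.2697  0.086 ] [ 0.6448 -0.2687  0.086 ]
-54.96647306037795 0.062364151592155734 0.018351325193438607
(array([-0.0147,  0.0093,  1.1856]), np.float64(-54.26404400701387), np.float64(0.008173133161913407))
```

Call:
play_rows(increments=[-0.01,0.01,0.25,0.008,0,0,0.3,0,0,0,0.3,0,0,0,0.2,0,0,0,0.07,0,0,0,0,0])

```text
t: 5.4
tcp_pos: [0.6452, -0.2689, 0.0603]
eef_rot: [0.0, 0.887, -0.462, 0.001]
force: [0.5, -0.6, 1.3]
grip_width: 0.999
grasp_force: 0.0
```

Call:
play_rows(increments=[0,0,0,0,0,0,0,0,0,0,0,0,0,0,0,0,0,0,0,0,0,0,0,0], grip=1, grip_force=80)

```text
t: 6.15
tcp_pos: [0.6451, -0.2688, 0.0599]
eef_rot: [-0.0, 0.887, -0.462, 0.0]
force: [0.2, 0.0, 2.0]
grip_width: 0.216
grasp_force: 79.6
```

Grasped. Next I lift, carry it beyond the socket on the +y side, and turn so that the wrist camera sees the socket and clip.

Call:
play_rows(increments=[0,0,-0.42,0,0,0,-0.42,0,0,0,-0.42,0,0,0,-0.42,0,-0.366,-0.231,0,0,-0.366,-0.231,0,0,-0.366,-0.231,0,0,-0.366,-0.231,0,0,-0.366,-0.231,0,0,-0.366,-0.231,0,0,-0.366,-0.231,0,0,-0.366,-0.231,0,0,-0.366,-0.231,0,0,-0.366,-0.231,0,0,-0.366,-0.231,0,0,-0.366,-0.231,0,0,0,0,0,0.105,0,0,0,0.105,0,0,0,0.105,0,0,0,0.105])

```text
t: 8.65
tcp_pos: [0.62, 0.2501, 0.2258]
eef_rot: [-0.001, -0.698, 0.716, 0.0]
force: [0.2, -0.2, -2.6]
grip_width: 0.217
grasp_force: 79.1
```

Call:
play_rows(increments=[0,0,0,0,0,0,0,0])

```text
t: 8.9
tcp_pos: [0.6202, 0.2501, 0.2267]
eef_rot: [-0.001, -0.701, 0.713, 0.0]
force: [-0.3, 0.4, -1.6]
grip_width: 0.218
grasp_force: 79.1
```

```bash
cat > sock.py <<'E'
from h import *
import sys
np.set_printoptions(precision=4,suppress=True)
o=env.get_obs();p=env.get_image("wrist"); print(o["t"],o["tcp_pos"],go(o["tcp_pos"])[1],o["force"],o["grip_width"])
cv2.imwrite("pics/s%s.png"%sys.argv[1],cv2.resize(p["pixels"],(800,600),interpolation=cv2.INTER_CUBIC))
np.savez("s%s.npz"%sys.argv[1],**p)
for q in("socket","index","pointer","plug"):
  for d in env.trace(q,p): print(q,d["conf"],np.round(d["bbox"]),onz(p,d["bbox"][:2],.06))
E
python3 sock.py 1
```

```text
8.9 [0.6202 0.2501 0.2267] -91.00832741236675 [-0.2581  0.3762 -1.5606] 0.21796143884229988
socket 0.67 [213.  60. 158. 116.] [0.6631 0.121  0.06  ]
index 0.56 [277. 127.  27.  18.] [0.596  0.1905 0.06  ]
pointer 0.91 [212.  60. 161. 120.] [0.6639 0.1209 0.06  ]
plug 0.91 [257. 242.  77. 154.] [0.6199 0.3263 0.06  ]
```

View pics/s1.png

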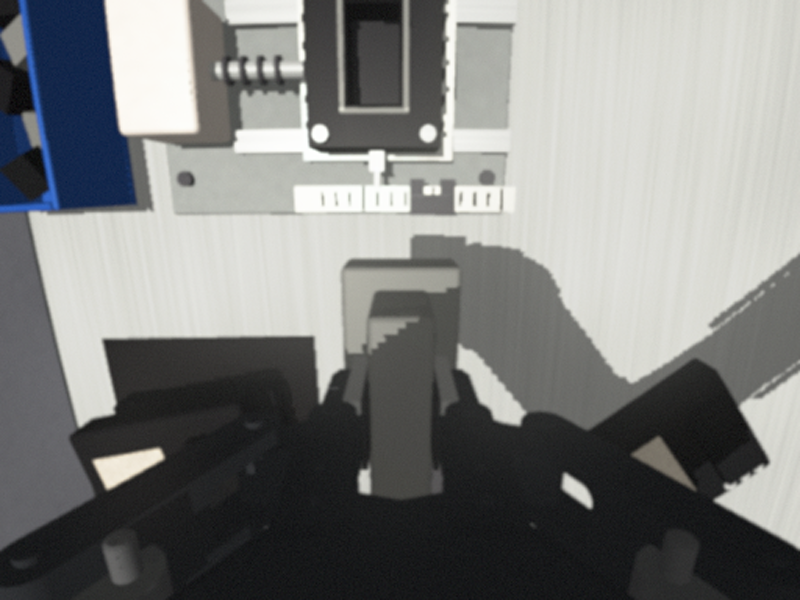

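The view shows the hole's visible edges at columns 340 and 408 and row 110, the pointer tip at (377,182), and the clip at (411..455, 190) with its gap near 432. I need a second view nearer.

Call:
play_rows(increments=[0.3,0.0,0,0,0.3,0.0,0,0,0,0,0,0,0,0,0,0])

```text
t: 9.65
tcp_pos: [0.6192, 0.1897, 0.2275]
eef_rot: [0.0, -0.7, 0.714, -0.0]
force: [0.4, 0.7, -2.5]
grip_width: 0.219
grasp_force: 79.1
```

```bash
python3 sock.py 2; python3 -c "
import cv2,numpy as np
a=np.load('s1.npz')['pixels'][80:150,190:330];b=np.load('s2.npz')['pixels'][0:220,120:340]
A=cv2.resize(a,None,fx=5,fy=5,interpolation=cv2.INTER_CUBIC);cv2.imwrite('pics/s1c.png',A)
cv2.imwrite('pics/s2c.png',cv2.resize(b,None,fx=2.7,fy=2.7,interpolation=cv2.INTER_CUBIC))"
```

```text
9.65 [0.6192 0.1897 0.2275] -91.14152424128082 [ 0.3534  0.7338 -2.4623] 0.21906027294098182
socket 0.73 [214. 104. 150. 125.] [0.6628 0.1052 0.06  ]
pointer 0.75 [215. 101. 153. 128.] [0.6613 0.1018 0.06  ]
pointer 0.51 [424. 297. 118.  66.] [0.3966 0.3538 0.06  ]
plug 0.96 [256. 244.  77. 152.] [0.6206 0.27   0.06  ]
```

View pics/s2c.png

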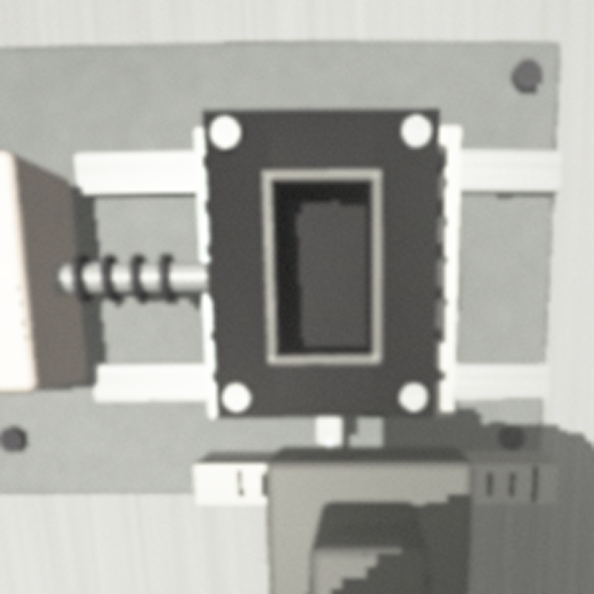

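View pics/s1c.png

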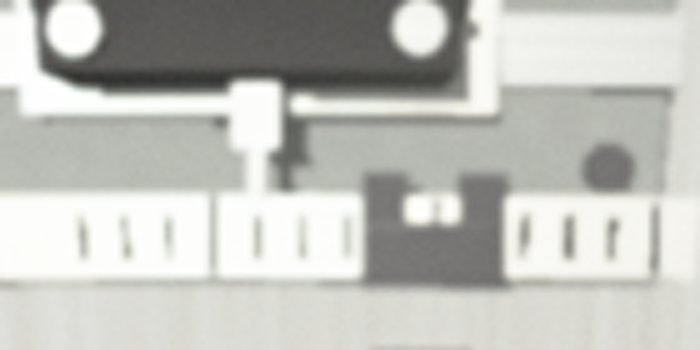

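The hole's rim is clear in s2c, at (262..382, 170..362). In s1c the pointer tip is at (256,190) and the clip gap spans columns 405–460 at row 180.

```bash
python3 - <<'E'
from h import *
np.set_printoptions(precision=4,suppress=True)
a,b=[dict(np.load(f"s{i}.npz")) for i in(1,2)]
fb=lambda x,y:((x+.5)/2.7-.5+120,(y+.5)/2.7-.5); fa=lambda x,y:(x*.64,y*.64); fc=lambda x,y:(190+x/5,80+y/5)
for u,v in (((320,133),(236,397)),((428,133),(413,397)),((340,110),(267,362)),((408,110),(381,362))): print("tri",tri([(a,fa(*u)),(b,fb(*v))]))
for C in ([(262,170),(382,170),(267,362),(381,362)],[(274,180),(371,180),(278,353),(371,353)]):
  w=[onz(b,fb(*c),.081) for c in C]; e=lambda i,j:np.linalg.norm(w[i]-w[j])
  m=(w[0]+w[1]-w[2]-w[3]); l=w[0]+w[2]-w[1]-w[3]
  print("hole",np.mean(w,0),e(0,1),e(2,3),e(0,2),e(1,3),np.degrees(np.arctan2(m[1],m[0])),np.degrees(np.arctan2(l[1],l[0])))
S=[onz(b,fb(*c),.083) for c in [(225,133),(416,131),(236,397),(413,397)]]; print("screws",np.mean(S,0),S)
ps=[onz(b,fb(*c),.004) for c in [(527,76),(511,440)]]; print(ps,np.degrees(np.arctan2(*(ps[0]-ps[1])[1::-1])))
y=np.radians(-1.2);ex=np.array([np.cos(y),np.sin(y),0])
pt=onz(a,fc(256,188),.054); L,R=onz(a,fc(405,178),.056),onz(a,fc(460,178),.056); L2,R2=onz(a,fc(365,230),.056),onz(a,fc(508,230),.056)
print(pt,L,R,"draw",(pt-(L+R)/2)@ex,(pt-(L2+R2)/2)@ex,"gap",(L-R)@ex,(L2-R2)@ex)
# plug in grip: tool pose
print(env.get_obs()["tcp_pos"])
E
```

```text
tri (array([0.6692, 0.1484, 0.0816]), [np.float64(0.23954433689639118), np.float64(0.23954433689660418)])
tri (array([0.6012, 0.1499, 0.0822]), [np.float64(0.23249348830285907), np.float64(0.2324934883029675)])
tri (array([0.6559, 0.1354, 0.0837]), [np.float64(0.5373147518393222), np.float64(0.5373147518391264)])
tri (array([0.6134, 0.1364, 0.084 ]), [np.float64(0.06103409970087952), np.float64(0.06103409970101419)])
hole [0.6343 0.102  0.081 ] 0.043265282136980776 0.04344781018887838 0.06822459235189275 0.06813699699840169 -91.36199604422346 -1.3439159290052047
hole [0.6341 0.102  0.081 ] 0.03506045998398957 0.0353394278770908 0.06145389818057664 0.06139048380117118 -91.28568875902586 -1.3418166702968586
screws [0.6344 0.1023 0.083 ] [array([0.6674, 0.055 , 0.083 ]), array([0.5997, 0.056 , 0.083 ]), array([0.6692, 0.1483, 0.083 ]), array([0.6014, 0.1498, 0.083 ])]
[array([0.5448, 0.0151, 0.004 ]), array([0.5484, 0.1792, 0.004 ])] -91.25265210046338
[0.6354 0.18   0.054 ] [0.6026 0.1785 0.056 ] [0.5905 0.1786 0.056 ] draw 0.03887639468052501 0.04000272424212138 gap 0.012083854710499477 0.03169524871354589
[0.6191 0.1906 0.2271]
```

```bash
python3 - <<'E'
from h import *
np.set_printoptions(precision=4,suppress=True)
a=dict(np.load("s1.npz")); tcp=np.array([0.6202,0.2501,0.2267]); t=np.radians(-91.0); X=np.array([np.cos(t),np.sin(t),0]);Y=np.array([X[1],-X[0],0])
for (u,v),z in (((344,267),-.010),((459,266),-.010),((369,319),.026),((434,317),.026)):
    d=onz(a,(u*.64,v*.64),tcp[2]+z)-tcp; print(d@X,d@Y)
print(go([.6342,.102,.150],np.radians(-91.3)))
E
```

```text
0.039160440105419914 -0.02016039022099683
0.03951617689748595 0.021013154866993292
0.030746013123097257 -0.008851800247641813
0.031330265110613806 0.009458646604260889
(array([ 0.8829, -0.168 ,  0.7708]), np.float64(-91.10387503803929), np.float64(0.002282017554375256))
```

Call:
play_rows(increments=[0.3,-0.056,0,0.002,0.3,-0.056,0,0,0.29,-0.056,0,0,0,0,0.3,0,0,0,0.3,0,0,0,0.12,0,0,0,0,0,0,0,0,0])

```text
t: 10.9
tcp_pos: [0.6348, 0.101, 0.1571]
eef_rot: [0.001, -0.699, 0.715, -0.001]
force: [-0.2, 0.2, -1.5]
grip_width: 0.219
grasp_force: 79.1
```

```bash
python3 sock.py 3; python3 - <<'E'
from h import *
print(go([.6342,.1013,.150],np.radians(-91.3)))
E
```

```text
10.9 [0.6348 0.101  0.1571] -91.30057920424598 [-0.1834  0.247  -1.5365] 0.21865167301240515
socket 0.97 [226. 189. 176. 117.] [0.6622 0.093  0.06  ]
pointer 0.93 [225. 189. 178. 120.] [0.6627 0.0932 0.06  ]
plug 0.95 [256. 242.  73. 153.] [0.6358 0.1457 0.06  ]
plug 0.79 [418.  23.  85.  42.] [ 0.5023 -0.0398  0.06  ]
(array([-0.00380488,  0.00116603,  0.06104986]), np.float64(-91.31271694420553), np.float64(-0.000147968364785959))
```

Call:
play_rows(increments=[0,0.003,0.1,0,0,0,0.06,0,0,0,0.04,0,0,0,0.04,0,0,0,0.04,0,0,0,0.0,0])

```text
t: 11.9
tcp_pos: [0.6336, 0.1007, 0.1269]
eef_rot: [-0.0, -0.699, 0.715, 0.0]
force: [0.0, -0.8, -2.2]
grip_width: 0.223
grasp_force: 79.2
```

Call:
play_rows(increments=[0,0,0.04,0,0,0,0.04,0,0,0,0.03,0,0,0,0.02,0,0,0,0.02,0,0,0,0,0])

```text
t: 12.65
tcp_pos: [0.6338, 0.1008, 0.1129]
eef_rot: [0.0, -0.699, 0.715, -0.0]
force: [-1.6, 0.2, 0.5]
grip_width: 0.22
grasp_force: 79.3
```

Call:
play_rows(increments=[0,0,0.015,0,0,0,0,0])

```text
t: 12.9
tcp_pos: [0.6339, 0.1008, 0.1128]
eef_rot: [0.0, -0.699, 0.715, -0.001]
force: [-4.4, 1.0, 6.1]
grip_width: 0.217
grasp_force: 80.4
```

Call:
play_rows(increments=[0,0,0.015,0,0,0,0,0])

```text
t: 13.15
tcp_pos: [0.634, 0.1007, 0.1128]
eef_rot: [0.001, -0.699, 0.715, -0.001]
force: [-7.4, 0.6, 12.8]
grip_width: 0.218
grasp_force: 81.2
```

Call:
play_rows(increments=[0,0,0.03,0,0,0,0,0])

```text
t: 13.4
tcp_pos: [0.634, 0.1007, 0.1127]
eef_rot: [0.001, -0.699, 0.715, -0.002]
force: [-14.5, 1.1, 22.8]
grip_width: 0.219
grasp_force: 82.8
```

Call:
play_rows(increments=[0,0,-0.04,0,0,0,0,0])

```text
t: 13.65
tcp_pos: [0.6342, 0.1009, 0.1128]
eef_rot: [0.001, -0.699, 0.715, -0.001]
force: [-4.9, 0.8, 10.5]
grip_width: 0.217
grasp_force: 80.8
```

```bash
python3 - <<'E'
from h import *
np.set_printoptions(precision=4,suppress=True)
o=env.get_obs();print(o["tcp_pos"],o["force"])
t=np.radians(-1.3);print(go(o["tcp_pos"]-np.array([np.cos(t),np.sin(t),0])*.0395))
E
```

```text
[0.6342 0.1009 0.1128] [-4.9472  0.7702 10.4536]
(array([-0.   ,  0.395, -0.001]), np.float64(-91.29442256075038), None)
```

The plug is seated at TCP z 0.1128, which matches the expected 0.053 + 0.060. I'm drawing out slowly.

Call:
play_rows(increments=[0,0.02,0,0,0,0.025,0,0,0,0.025,0,0,0,0.025,0,0,0,0.025,0,0,0,0.025,0,0,0,0.025,0,0,0,0.025,0,0,0,0.025,0,0,0,0.025,0,0,0,0.025,0,0,0,0.025,0,0,0,0.025,0,0,0,0.025,0,0,0,0.025,0,0,0,0.015,0,0,0,0,0,0])

```text
t: 15.78
tcp_pos: [0.5989, 0.1016, 0.1131]
eef_rot: [0.004, -0.699, 0.715, -0.003]
force: [8.8, -0.8, 2.7]
grip_width: 0.22
grasp_force: 79.6
```

```bash
python3 - <<'E'
from h import *
np.set_printoptions(precision=4,suppress=True)
o=env.get_obs();print(o["t"],o["tcp_pos"],o["force"],o["moment"],(o["tcp_pos"]-[0.6342,.1009,.1128])*1e3,go(o["tcp_pos"])[1])
P={n:env.get_image(n) for n in("side","top")}
t=P["top"]["pixels"][130:185,165:245];s=P["side"]["pixels"][115:185,205:305]
cv2.imwrite("pics/d.png",np.hstack([cv2.resize(t,(400,275),interpolation=cv2.INTER_CUBIC),cv2.resize(s,(393,275),interpolation=cv2.INTER_CUBIC)]))
E
```

```text
15.775 [0.5989 0.1016 0.1131] [ 8.7826 -0.8326  2.7001] [-0.5417 -3.33    0.1106] [-35.2652   0.7443   0.2566] -91.31352806090177
```

View pics/d.png

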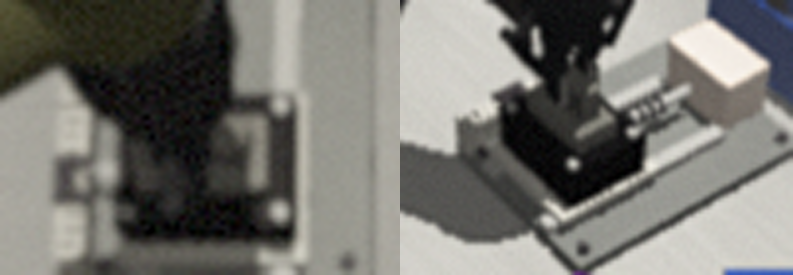

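The clip is at about (75,179) in the crop. The pointer at (103,173) sits slightly short of the gap, so roughly 5 mm more is needed.

Call:
play_rows(increments=[0,0.02,0,0,0,0.02,0,0,0,0.01,0,0,0,0,0,0])

```text
t: 16.38
tcp_pos: [0.5942, 0.1017, 0.1131]
eef_rot: [0.004, -0.699, 0.715, -0.003]
force: [10.4, -1.9, 2.9]
grip_width: 0.219
grasp_force: 79.6
```

```bash
cat > chk.py <<'E'
from h import *
np.set_printoptions(precision=4,suppress=True)
o=env.get_obs();print(o["t"],o["tcp_pos"],o["force"],(o["tcp_pos"]-[0.6342,.1009,.1128])*1e3)
p=env.get_image("top")
g=cv2.cvtColor(p["pixels"],cv2.COLOR_BGR2GRAY)
print("idx",[(d["conf"],d["bbox"],onz(p,d["bbox"][:2],.056)) for d in env.trace("index",p)])
# right screws of module (white, at z .083): +-34 in x of the socket, -47 in y
f=np.hstack([cv2.resize(p["pixels"][140:185,168:218],(400,360),interpolation=cv2.INTER_CUBIC)])
w=env.get_image("wrist");cv2.imwrite("pics/e.png",np.hstack([f,cv2.resize(w["pixels"][80:320,120:380],(390,360),interpolation=cv2.INTER_CUBIC)]))
np.savez("e.npz",**w);np.savez("et.npz",**p)
ex=np.array([np.cos(-.0227),np.sin(-.0227),0]);s=np.array([.6342,.102,0]);ey=np.array([-ex[1],ex[0],0])
for d in(.0345,.0395,.0445):
    print(d,"pointer px top",proj(p,s+80*.001*ey-d*ex+[0,0,.054]),"screws wrist",proj(w,np.array([s-d*ex+a*ex-.047*ey+[0,0,.083] for a in(.034,-.034)])).tolist())
E
python3 chk.py
```

```text
16.375 [0.5942 0.1017 0.1131] [10.4289 -1.8563  2.9107] [-40.0279   0.8386   0.294 ]
idx [(0.52, [181.2, 166.1, 8.0, 7.2], array([0.5935, 0.181 , 0.056 ]))]
0.0345 pointer px top [[180.8019 163.8167]] screws wrist [[193.55386613107237, 154.56201280182427], [302.2569003333277, 154.56000996038762]]
0.0395 pointer px top [[180.7392 165.3498]] screws wrist [[201.4731263611712, 154.5375995625553], [310.26037829980555, 154.5881861960967]]
0.0445 pointer px top [[180.6766 166.8855]] screws wrist [[209.41269352994217, 154.51701413792338], [318.2534109934044, 154.62027488452972]]
```

View pics/e.png

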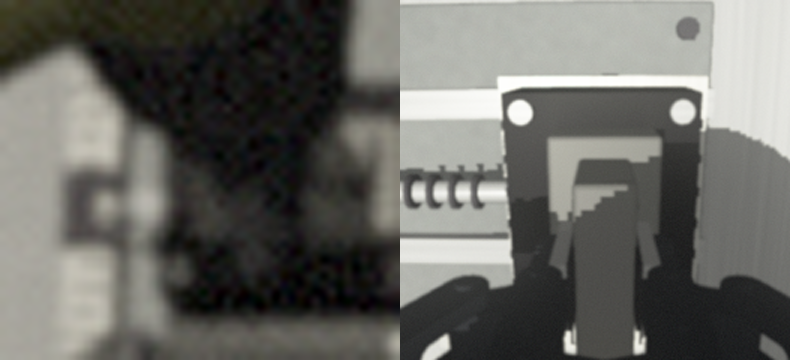

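The top crop shows the pointer at row 205 and the clip spanning 172–240, centred at about 206. The wrist crop's screws at (519,111) and (683,111) let me measure the draw numerically.

```bash
cat > draw.py <<'E'
from h import *
np.set_printoptions(precision=4,suppress=True)
def screws(p,guess):
    g=cv2.cvtColor(p["pixels"],cv2.COLOR_BGR2GRAY); out=[]
    for u,v in guess:
        x,y=int(round(u))-9,int(round(v))-7
        c=g[y:y+15,x:x+19].astype(np.uint8); n,l,st,ce=cv2.connectedComponentsWithStats((c>165).astype(np.uint8))
        k=1+np.argmin(np.hypot(*(ce[1:]-[9,7]).T)); out.append(onz(p,ce[k]+[x,y],.083)); print(ce[k]+[x,y],st[k][4])
    return np.array(out)
if __name__=="__main__":
    import sys
    ex=np.array([np.cos(-.0227),np.sin(-.0227),0])
    a=screws(dict(np.load("s2.npz")),[(203,49),(273.7,48.3)])
    w=env.get_image("wrist") if len(sys.argv)>1 else dict(np.load("e.npz"))
    b=screws(w,[(199.3,154),(308.7,154)] if len(sys.argv)<3 else eval(sys.argv[2]))
    print("draw",(a-b)@ex, env.get_obs()["t"])
E
python3 draw.py
```

```text
[202.9633  48.4587] 109
[273.7714  48.    ] 105
[199.7465 154.2864] 213
[308.2    154.0829] 205
draw [0.0387 0.0387] 16.525
```

Call:
play_rows(increments=[0,0.008,0,0,0,0,0,0,0,0,0,0,0,0,0,0,0,0,0,0,0,0,0,0,0,0,0,0,0,0,0,0,0,0,0,0])

```text
t: 17.65
tcp_pos: [0.5935, 0.1017, 0.1131]
eef_rot: [0.004, -0.699, 0.715, -0.003]
force: [10.8, -0.7, 2.3]
grip_width: 0.217
grasp_force: 79.6
```

```bash
python3 draw.py 1; python3 -c "
from h import *
o=env.get_obs();print(o['tcp_pos'],o['force'])"
```

```text
[202.9633  48.4587] 109
[273.7714  48.    ] 105
[199.715  154.2617] 214
[308.2    154.0829] 205
draw [0.0394 0.0394] 17.7
[0.59344533 0.10175881 0.11305377] [10.31365748 -1.65761064  2.22418688]
```

Call:
play_rows(increments=[0,0,0,0,0,0,0,0,0,0,0,0,0,0,0,0,0,0,0,0,0,0,0,0,0,0,0,0,0,0,0,0,0,0,0,0,0,0,0,0,0,0,0,0,0,0,0,0,0,0,0,0,0,0,0,0,0,0,0,0,0,0,0,0])

```text
t: 19.7
tcp_pos: [0.5935, 0.1018, 0.1131]
eef_rot: [0.004, -0.699, 0.715, -0.003]
force: [10.9, -2.2, 1.5]
grip_width: 0.216
grasp_force: 79.6
```

Call:
play_rows(increments=[0,-0.01,0,0,0,-0.02,0,0,0,-0.02,0,0,0,-0.02,0,0,0,-0.02,0,0,0,-0.02,0,0,0,-0.02,0,0,0,-0.02,0,0,0,-0.02,0,0,0,-0.02,0,0,0,-0.02,0,0,0,-0.02,0,0,0,-0.02,0,0,0,-0.02,0,0,0,-0.02,0,0,0,-0.02,0,0,0,-0.02,0,0,0,-0.02,0,0,0,-0.02,0,0,0,-0.015,0,0])

```text
t: 22.2
tcp_pos: [0.6306, 0.101, 0.113]
eef_rot: [0.003, -0.699, 0.715, -0.002]
force: [4.4, 0.5, 5.8]
grip_width: 0.214
grasp_force: 80.4
```

Call:
play_rows(increments=[0,-0.01,0,0,0,-0.01,0,0,0,-0.01,0,0,0,-0.01,0,0,0,-0.01,0,0,0,0,0,0])

```text
t: 22.95
tcp_pos: [0.6335, 0.1009, 0.1128]
eef_rot: [0.001, -0.699, 0.715, -0.001]
force: [-4.8, 1.0, 10.8]
grip_width: 0.219
grasp_force: 80.9
```

Call:
play_rows(increments=[0,-0.01,0,0,0,-0.01,0,0,0,0,0,0])

```text
t: 23.32
tcp_pos: [0.6346, 0.1008, 0.1128]
eef_rot: [0.0, -0.699, 0.715, -0.0]
force: [-9.8, 2.2, 12.5]
grip_width: 0.218
grasp_force: 81.3
```

Call:
play_rows(increments=[0,0.01,-0.01,0,0,0,0,0])

```text
t: 23.58
tcp_pos: [0.6345, 0.1008, 0.1128]
eef_rot: [0.001, -0.699, 0.715, -0.001]
force: [-2.4, -0.1, 7.5]
grip_width: 0.22
grasp_force: 80.5
```

```bash
python3 draw.py 1 "[(199.3,154),(308.7,154)]"; python3 -c "
from h import *
o=env.get_obs();print(o['tcp_pos'],o['force'])"
```

```text
[202.9633  48.4587] 109
[273.7714  48.    ] 105
[201.2959 154.4031] 196
[310.4255 154.3777] 188
draw [-0.0003  0.    ] 23.625
[0.63449078 0.10082436 0.11284975] [-2.68449732  0.9454329   7.5029474 ]
```

Call:
play_rows(increments=[0,0,0,0,0,0,0,0,0,0,0,0,0,0,0,0,0,0,0,0,0,0,0,0], grip=-0.1)

```text
t: 24.38
tcp_pos: [0.634, 0.1008, 0.1113]
eef_rot: [-0.0, -0.699, 0.715, -0.0]
force: [-0.1, 0.4, -0.6]
grip_width: 0.552
grasp_force: 0.0
```

Call:
play_rows(increments=[0,0,-0.1,0,0,0,-0.2,0,0,0,-0.3,0,0,0,-0.3,0,0,0,-0.3,0,0,0,0,0])

```text
t: 25.12
tcp_pos: [0.6352, 0.1008, 0.2368]
eef_rot: [0.003, -0.699, 0.715, -0.002]
force: [0.1, -0.7, 0.3]
grip_width: 0.549
grasp_force: 0.0
```

```bash
python3 - <<'E'
from h import *
np.set_printoptions(precision=4,suppress=True)
o=env.get_obs();print(o["t"],o["tcp_pos"],o["force"])
w=env.get_image("wrist");s=env.get_image("side")
for n,p in(("w",w),("s",s)):
    for d in env.trace("plug",p)[:4]: print(n,d["conf"],np.round(d["bbox"],1))
    # expected bbox of seated plug's visible part (body+rib, z .081 up)
    ex=np.array([np.cos(-.0227),np.sin(-.0227),0]);ey=np.array([-ex[1],ex[0],0])
    for dz in(0,.004):
        c=[np.array([.6342,.102,.053+dz])+x*a*ex+y*b*ey+[0,0,z] for (x,y,z) in((.022,.04,.028),(.022,.04,.05),(.01,.032,.086)) for a in(1,-1) for b in(1,-1)]
        u=proj(p,c);lo,hi=u.min(0),u.max(0);print(n,"expected dz",dz,np.round([*(lo+hi)/2,*(hi-lo)],1))
E
```

```text
25.125 [0.6352 0.1008 0.2368] [ 0.1298 -0.6841  0.274 ]
w 0.79 [258.4 186.6  41.7  82.6]
w 0.63 [379.3  29.8  80.   56.8]
w 0.5 [392.6 354.4  47.5  58.1]
w expected dz 0 [258.2 188.5  44.2  83.4]
w expected dz 0.004 [258.2 189.6  44.8  84.7]
s 0.84 [257.7 198.   23.6  25.8]
s 0.62 [296.1 195.9  27.2  23.4]
s 0.59 [258.2 137.2  19.8  24.9]
s 0.52 [327.6 259.1  23.1  25.9]
s expected dz 0 [255.9 136.9  23.5  26.9]
s expected dz 0.004 [255.9 136.   23.5  26.9]
```

```bash
python3 -c "
from cell import env
print(env.close_job())"
```

```text
the job is handed in; nothing more can be done
None
```

The job is handed in: I seated the plug fully home, drew the carriage out 39.4 mm into the clip gap and held it over 2 s, then eased it back to rest and let go with the plug still seated, at about 25 of the 54 s.

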